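Gauge a metal rod in a tapered slot

TASK

Gauge the metal rod: take it from its tray, stand it in the wide end of the tapered slot and, keeping it upright, slide it towards the narrow end until it wedges between both walls - a firm press of about a kilogram, never as much as two. Let go so that it stays wedged upright on the base plate, then slide the gauge's cursor gently up behind it until its tongue rests against the rod, and leave both so. Do not disturb the other things on the bench.

Things in the scene. Friction and masses are not known exactly. Their poses are not given: they have to be found in the camera images.
- rod_mid (a point): Centre (half-way up) of a loose plain aluminium rod, 80 mm long and somewhere between 18 and 21 mm in diameter (the diameter is what is being gauged), about 0.12 kg, standing on end. Its z axis runs along the rod.
- rod_foot (a point): Point on the rod's axis 11 mm above its lower end: half-way up the slot's walls when the rod stands in the slot.
- tray: Shallow white plastic tray, fixed, 90 x 90 mm and 18 mm high outside, walls 4 mm, floor 4 mm; the rod starts standing on its floor. Origin at the centre of its underside.
- gauge: Taper gauge, fixed to the bench: dark steel base plate 230 x 145 mm, 10 mm thick, with a straight steel fence. Origin on the bench below the plate's middle. The slot runs along x, narrowing towards +x. The fence is the slot's +y wall: slot face at y = +11 mm, 20 mm thick, x from -100 to +110 mm, top 32 mm above the bench. The jaw is the other wall.
- slot_entry (a point): Point on the slot's floor (the base plate's top, 10 mm above the bench) in the wide end, at gauge x = -45 mm, y = 0; axes as the gauge's. Here the slot is always 5 to 17 mm wider than the rod. From here towards +x the rod wedges between 45 and 115 mm on, depending on how the jaw was left clamped.
- jaw: Steel jaw, the slot's -y wall, clamped on the base plate where it was left: 185 mm long, 30 mm thick, top 32 mm above the bench. A facing strip is set proud of it by an unmeasured amount, so its slot face lies at jaw y = 0 to +6 mm (fixed during the job). Origin mid-length, at the plate's top; x along the face to the narrow end, +y into the slot. Face to fence: 8.1 degrees (narrows 1 mm in 7).
- cursor (a joint): Travel of the cursor along the gauge's +x, in m, 0 to 0.16; 0 is parked at the wide end. It slides with about 1.5 N of friction and stays where it is left.
- cursor_tab (a point): Point on the cursor's upright black tab, by which it is pushed or held: 14 x 14 mm, from 14 to 70 mm above the bench, outside the fence at gauge y = +45 mm. This point is on the tab's centre line, 50 mm above the bench. A thin bridge (top 40 mm above the bench) joins it over the fence to the tongue. Axes as the gauge's.
- cursor_tongue (a point): Middle of the front (+x) face of the cursor's tongue, which hangs in the slot, 8 mm wide, from 14 to 40 mm above the bench; this point is 22 mm above the bench and 7 mm ahead (+x) of the tab's centre line. Axes as the gauge's.
- beaker: Loose glass beaker, 72 mm across, 85 mm high; leave alone. Origin at the centre of its underside.
- jar: Loose amber jar with a white cap, 60 mm across, 100 mm high; leave alone. Origin at the centre of its underside.
- towel_roll: Loose roll of paper towel standing on end, 110 mm across, 220 mm high; leave alone. Origin at the centre of its underside.
- spatula: Loose slim steel lab spatula, 190 mm long, 14 mm wide, lying flat along its x axis; leave alone. Origin under its middle.
Not all that is in view belongs to the job. What is meant by the part that bears rod_mid is not yellow, and is the smaller of those in its own colour.

How it is judged (in metres and radians):
On the way, in this order (a step that is already met when the one before it is completed fails the run):
1. the rod, upright and down in the slot, is pressed by the fingers until it wedges between fence and jaw, before the cursor is near it (y of rod_foot in the frame of gauge above 0.001 m and contact force between rod and jaw above 0.2 N and z of rod_foot in the frame of gauge between 0.018 and 0.0245 m and x of rod_foot in the frame of jaw between -0.09 and 0.09 m and angle between rod_mid's own z axis and vertical below 0.08 rad and contact force between rod and jaw above 4 N and contact force between the fingers and rod above 0.5 N and x of rod_foot in the frame of cursor_tongue above 0.0172 m), for 0.15 s.
2. the rod is let go and stays wedged, before the cursor is brought up (y of rod_foot in the frame of gauge above 0.001 m and contact force between rod and jaw above 0.2 N and z of rod_foot in the frame of gauge between 0.018 and 0.0245 m and x of rod_foot in the frame of jaw between -0.09 and 0.09 m and angle between rod_mid's own z axis and vertical below 0.08 rad and contact force between the fingers and rod below 0.05 N and x of rod_foot in the frame of cursor_tongue above 0.0172 m), for 0.2 s.
At the end, for the whole second after the job is handed in: The rod stands upright (within 0.08 rad) in the slot, on the base plate within 3.5 mm, wedged: touching the jaw (over 0.2 N) and within 0.8 mm of the fence; the cursor's tongue is within 1.8 mm of the rod; the rod is released and all is at rest (y of rod_foot in the frame of gauge above 0.001 m and contact force between rod and jaw above 0.2 N and z of rod_foot in the frame of gauge between 0.018 and 0.0245 m and x of rod_foot in the frame of jaw between -0.09 and 0.09 m and angle between rod_mid's own z axis and vertical below 0.08 rad and contact force between the fingers and rod below 0.05 N and x of rod_foot in the frame of cursor_tongue below 0.011 m and linear speed of rod below 0.01 m/s and velocity of joint cursor below 0.005 m/s).
It fails at once if the rod is pressed against the jaw with more than 16 N, or slammed into the gauge with more than 60 N (contact force between rod and jaw above 16 N or contact force between rod and gauge above 60 N).
It fails at once if the cursor is driven into the rod with more than 12 N (contact force between rod and cursor above 12 N).
It fails at once if the rod topples (angle between rod_mid's own z axis and vertical above 0.6 rad).
It fails at once if the beaker, jar, towel roll or spatula is moved more than 20 mm (distance of any of beaker, jar, towel_roll, spatula from where it was at the start of the episode above 0.02 m).
It also fails if it takes over 70 s, if anything falls off the work surface, if the arm or the gripper's body presses on something with over 40 N, if the wrist force passes 120 N, or if a joint passes its speed limit or range.

ROBOT

A 7-joint arm with a two-finger parallel gripper is mounted at the origin on the work surface. World frame = base frame: x ahead of the robot, y to its left, z up, the work surface at z = 0. Lengths are in mm, angles in rad, forces in N, time in s.
With the tool pointing down it reaches from about 400 to 925 mm from the base axis. Payload 4.1 kg.
Tool frame: the origin (TCP) lies at the very end of the fingers, on their centre line; the grasp point (between the pads) lies 19 mm behind it; z points along the fingers, y is the line along which they close (so a half turn about z gives the same grasp; the last joint's range is limited). The gripper opens to 85 mm and grips with 20 to 120 N. Pads are 22 mm wide; open, the fingers measure 114 mm over their backs; the gripper's body (76 mm by 85 mm) begins 54 mm behind the grasp point. The pads swing forward as they close: fully open they stand 13 mm farther back than shut.
Start: joints at [-1.375, 0.398, 0.045, 1.537, -0.019, 1.207, -0.051], TCP at [188.835, 622.001, 231.347] pointing down, gripper open.
Joint ranges: [-2.82, 2.82], [-0.49, 2.23], [-1.37, 1.46], [0, 2.46], [-1.36, 4.5], [0.23, 2], [-2.94, 2.94]. Speed limits (rad/s): [2.57, 2.57, 3.14, 3.14, 3.14, 3.14, 3.14].

INTERFACE

Orientations are given as a 3x3 rotation matrix whose columns are the frame's x, y, z axes.
In Python, from station import arm gives the robot as it stands. Calls block until the motion is done:
- arm.move_to(position, orientation): joint-space move of the TCP to a pose.
- arm.move_linear(position, velocity=150, orientation=None): straight line of the TCP; orientation=None keeps the orientation; velocity is the mean speed in mm/s.
- arm.goto_joints(angles): joint-space move.
- arm.gripper_open() and arm.close_gripper(): open the fingers fully, or close them until they stop; the grip force is fixed at half the most.
- arm.sleep(seconds).
- arm.solve_ik(position, orientation): joint angles nearest the present ones, or None.
- arm.observe(): the state.
- arm.capture(name): name is "side" or "top" or "wrist"; returns a dict with "img" (420x560x3 uint8, red, green, blue), "mtx" (3x3 intrinsics, pixels), "R" (3x3) and "t" (3): a world point X has camera coordinates R X + t. Camera axes: x right, y down, z forward; pixel columns grow to the right and rows downward; lengths in mm; the calibration is good to about 2 mm. A picture is of the moment at which its call begins. There is no depth.
A pose or a line that the arm cannot do raises arm.Unreachable and nothing moves.
- arm.sign_off(): hands the job in; it is judged then, once.
Trained networks look in a picture, given as the dict that the camera call returned (one of the last four; its "shot" number tells which), for a name from the list of things; names that differ only in an ending like _2 or _b are one class to them, and where a whole thing is asked for, a point or a joint stands for the part that bears it (a point fixed in the world has none). Each returns a list of dicts, best first, with "score" (0 to 1); they miss things now and then, are a little off and sometimes report something else, mostly with a low value. They report only what shows in the picture. A call takes as long as a camera call. They do not tell look-alikes from the thing itself.
- arm.silhouettes(picture, query): "pixels" (420x560 bool, what is visible of it) and "xy" ([column, row] in pixels, amid what is visible of it).
The state is a dict: "clock": time; "joints": joint angles; "qd": joint speeds; "effort": joint torques, N m; "tcp_pos": TCP position; "ee_rot": TCP orientation; "force": force on the tool from outside, world axes, zero at the start; "wrist_torque": the same for the moment, N m; "grip_width": finger opening in mm; "grasp_force": force on a finger pad.
Only numpy, scipy, OpenCV 4.12 (cv2) and the standard library are available. Lean on these libraries where they do the work, as an engineer would, in place of code of your own. Each camera call takes 0.05 s, during which the arm holds its last target. There are 200 camera calls.

## Working session

There is one attempt and no reset: what is moved stays moved. The work goes in short steps, each a Python script; the robot and the scene stay as the last script left them, time stands still between calls to the robot, and variables do not carry over. Pictures are saved under pics/ and viewed, at most 10 in all, crops included, and the job is handed in when it is done.

```bash
ls; mkdir -p pics
cat > h.py <<'E'
import numpy as np, cv2, pickle
from station import arm
def save(n,c): cv2.imwrite(f'pics/{n}.png',c['img'][:,:,::-1])
E
python3 - <<'E'
from h import *
cs={}
for n in ['top','side']:
    c=arm.capture(n); save(n,c); cs[n]=c
    for q in ['rod_mid','tray','gauge','jaw','cursor','spatula','beaker','jar','towel_roll']:
        for d in arm.silhouettes(c,q):
            print(n,q,round(d['score'],2),np.round(d['xy']),d['pixels'].sum(), np.round(np.median(c['img'][d['pixels']],axis=0)))
im=np.vstack([cs['top']['img'],cs['side']['img']])
pickle.dump(cs,open('cs.pkl','wb'))
print(arm.observe()['clock'])
E
```

```text
pics
top rod_mid 0.58 [415. 243.] 205 [52. 50. 52.]
top rod_mid 0.56 [364. 237.] 111 [129. 131. 132.]
top tray 0.82 [359. 234.] 1444 [152. 157. 155.]
top gauge 0.79 [244. 205.] 4668 [54. 55. 61.]
top gauge 0.55 [460. 176.] 4232 [80. 88. 77.]
top jaw 0.53 [294. 132.] 270 [117. 118. 122.]
top jaw 0.42 [359. 232.] 1403 [152. 157. 155.]
top cursor 0.63 [285. 218.] 45 [72. 71. 76.]
top beaker 0.73 [118. 245.] 1011 [82. 98. 90.]
top beaker 0.55 [284. 213.] 96 [140. 142. 151.]
top towel_roll 0.81 [462. 178.] 4355 [78. 88. 77.]
top towel_roll 0.24 [358. 232.] 1245 [153. 158. 156.]
side rod_mid 0.64 [418. 239.] 4699 [119. 112. 103.]
side rod_mid 0.61 [357. 274.] 414 [108. 102.  98.]
side rod_mid 0.6 [324. 255.] 209 [107. 102.  97.]
side rod_mid 0.59 [293. 280.] 198 [118. 100.  32.]
side tray 0.69 [326. 270.] 901 [144. 139. 124.]
side tray 0.67 [187. 190.] 579 [112. 126. 113.]
side gauge 0.86 [268. 226.] 1483 [72. 73. 70.]
side jaw 0.78 [280. 212.] 458 [112. 107. 104.]
side jaw 0.27 [340. 215.] 130 [122. 124. 116.]
side cursor 0.6 [286. 227.] 163 [42. 48. 40.]
side spatula 0.16 [282. 223.] 174 [44. 49. 42.]
side beaker 0.67 [187. 192.] 571 [112. 126. 113.]
side beaker 0.3 [239. 178.] 504 [111. 104.  94.]
side jar 0.92 [239. 176.] 501 [112. 105.  94.]
side jar 0.39 [324. 258.] 204 [107. 102.  97.]
side towel_roll 0.65 [417. 241.] 4670 [119. 112. 103.]
1.0
```

Run:
```python
from h import *
cs=pickle.load(open('cs.pkl','rb'))
for n,(a,b,c,d) in {'top':(80,300,80,500),'side':(130,330,150,500)}.items():
    im=cs[n]['img'][a:b,c:d,::-1]
    cv2.imwrite(f'pics/{n}_c.png',cv2.resize(im,(780,int(780*(b-a)/(d-c))),interpolation=cv2.INTER_CUBIC))
    print(n,cs[n]['mtx'].tolist(),(-cs[n]['R'].T@cs[n]['t']).round())
```

```text
top [[413.79888143289816, 0.0, 273.4738312758239], [0.0, 413.79888143289816, 198.88742745235896], [0.0, 0.0, 1.0]] [ 520.  -68. 1013.]
side [[435.4773053959859, 0.0, 283.3772025000531], [0.0, 435.4773053959859, 212.98239894138294], [0.0, 0.0, 1.0]] [-197. -847.  679.]
```

View pics/top_c.png

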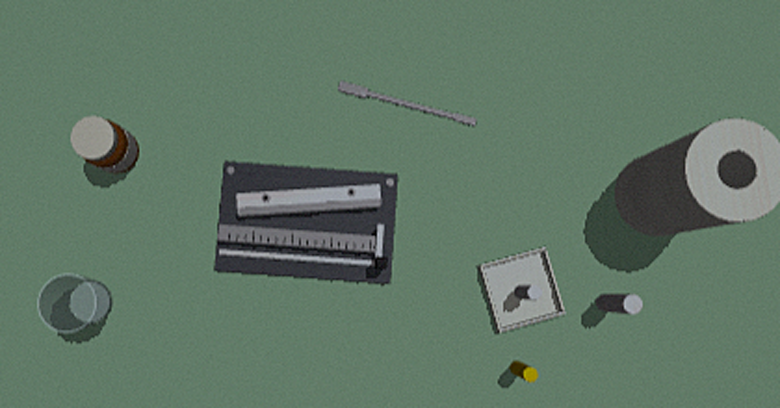

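View pics/side_c.png

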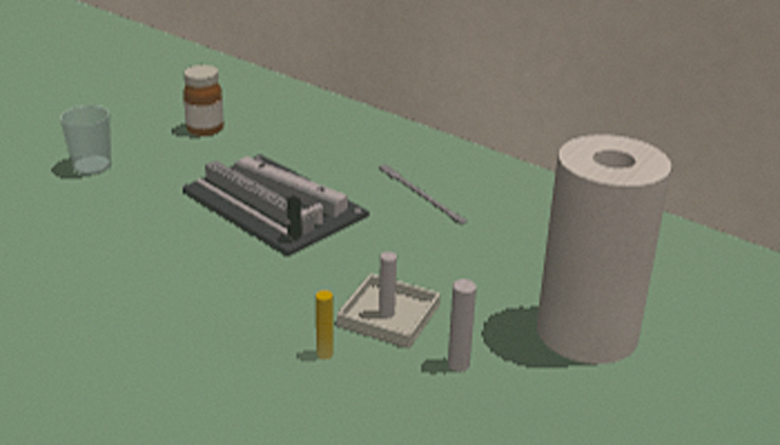

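The top view shows the cursor's black tab at crop (380,260), i.e. the wide end lies to image right and the gauge's +x runs to image left. The fence is below the jaw. The rod stands in the tray, its top at crop (532,293). A bigger grey look-alike stands at (632,304) and a yellow one at (530,375). The side view agrees: the tray rod is the smaller grey one.

```bash
cat >> h.py <<'E'
def back(c,px,z):
    d=c['R'].T@np.linalg.inv(c['mtx'])@np.array([px[0],px[1],1.]); o=-c['R'].T@c['t']
    return o+d*(z-o[2])/d[2]
def proj(c,X):
    p=c['mtx']@(c['R']@np.asarray(X,float)+c['t']); return p[:2]/p[2]
def tri(obs):  # [(cam,px)]
    A=[];b=[]
    for c,px in obs:
        d=c['R'].T@np.linalg.inv(c['mtx'])@np.array([px[0],px[1],1.]); d/=np.linalg.norm(d); o=-c['R'].T@c['t']
        P=np.eye(3)-np.outer(d,d); A.append(P); b.append(P@o)
    return np.linalg.lstsq(np.vstack(A),np.hstack(b),rcond=None)[0]
E
python3 - <<'E'
from h import *
cs=pickle.load(open('cs.pkl','rb'));t=cs['top'];s=cs['side']
k=420/780;f=lambda x,y:(x*k+80,y*k+80)
k2=350/780;g=lambda x,y:(x*k2+150,y*k2+130)
for n,p,z in [('plateTL',(226,162),10),('plateTR',(397,175),10),('plateBR',(389,283),10),('plateBL',(215,270),10),('rodtop',(532,293),84),('trayc',(521,290),10),('big',(632,304),100),('yel',(530,375),80),('jar',(93,138),100),('beaker',(90,300),0),('roll',(737,169),220),('spA',(340,88),0),('spB',(475,122),0)]:
    print(n,back(t,f(*p),z).round())
print('rod tri',tri([(t,f(532,293)),(s,g(388,257))]).round(),'big',tri([(t,f(632,304)),(s,g(464,287))]).round())
print('tab tri',tri([(t,f(380,261)),(s,g(294,197))]).round())
o=arm.observe(); w=arm.capture('wrist')
print('cam in tool',(o['ee_rot'].T@(-w['R'].T@w['t']-o['tcp_pos'])).round(1) if hasattr(o['ee_rot'],'T') else 0, (np.array(o['ee_rot']).T@w['R'].T).round(2).tolist(), np.round(o['ee_rot'],2).tolist(),w['mtx'].round(1).tolist(),o['grip_width'],o['force'])
E
```

```text
plateTL [687.  98.  10.]
plateTR [ 668. -127.   10.]
plateBR [ 526. -115.   10.]
plateBL [545. 112.  10.]
rodtop [ 512. -283.   84.]
trayc [ 516. -286.   10.]
big [ 498. -398.  100.]
yel [ 414. -279.   80.]
jar [702. 243. 100.]
beaker [508. 276.   0.]
roll [ 641. -470.  220.]
spA [788. -52.   0.]
spB [ 740. -233.    0.]
rod tri [ 513. -286.   79.] big [ 499. -398.  100.]
tab tri [ 554. -102.   68.]
cam in tool [  75.2    0.4 -143.4] [[0.0, -0.96, -0.29], [1.0, 0.0, -0.0], [0.0, -0.29, 0.96]] [[-0.96, 0.29, 0.0], [0.29, 0.96, 0.0], [-0.0, 0.0, -1.0]] [[332.5, 0.0, 279.4], [0.0, 332.5, 205.7], [0.0, 0.0, 1.0]] 85.26122551766265 [-0.29961843 -0.74518439 -0.62841301]
```

```bash
cat >> h.py <<'E'
gx=np.array([.084,.9965,0]);gx/=np.linalg.norm(gx);gy=np.array([-gx[1],gx[0],0])
Rt=np.column_stack([gy,gx,[0,0,-1.]])
E
python3 - <<'E'
from h import *
ws={}
c0=np.array([606,-8,0.])
for n,p in [('g1',c0+gx*45+[0,0,160]),('g2',c0-gx*45+[0,0,160]),('r1',np.array([523,-245,180.])),('r2',np.array([523,-295,180.]))]:
    arm.move_to(p,Rt); arm.sleep(.2); w=arm.capture('wrist'); ws[n]=w
    for q in (['rod_mid','tray'] if n[0]=='r' else ['jaw','gauge','cursor']):
        for d in arm.silhouettes(w,q): 
            print(n,q,round(d['score'],2),np.round(d['xy'],1),d['pixels'].sum())
            ws[n+q]=ws.get(n+q,[])+[d]
pickle.dump(ws,open('ws.pkl','wb'))
for n in ['g1','r2']: cv2.imwrite(f'pics/{n}.png',cv2.resize(ws[n]['img'][:,:,::-1],(800,600),interpolation=cv2.INTER_CUBIC))
print(arm.observe()['clock'])
E
```

```text
g1 jaw 0.8 [229.8 224.2] 8040
g1 gauge 0.83 [229.6 167.1] 32421
g1 cursor 0.91 [105.3 151.8] 2003
g1 cursor 0.36 [191.4 350.5] 629
g2 jaw 0.92 [329.2 222.1] 7936
g2 jaw 0.37 [250.5 345.9] 1140
g2 gauge 0.73 [330.2 169.9] 31560
g2 cursor 0.89 [215.6 154.2] 1303
g2 cursor 0.57 [247.  345.7] 970
r1 rod_mid 0.72 [223.5  59.8] 1016
r1 rod_mid 0.7 [231.  190.3] 900
r1 rod_mid 0.56 [ 78.9 186.9] 2947
r1 tray 0.97 [242.1 178.6] 8130
r2 rod_mid 0.83 [146.7 183.2] 2294
r2 rod_mid 0.56 [291.  187.2] 819
r2 tray 0.78 [279.5 166.2] 8258
6.7333
```

View pics/g1.png

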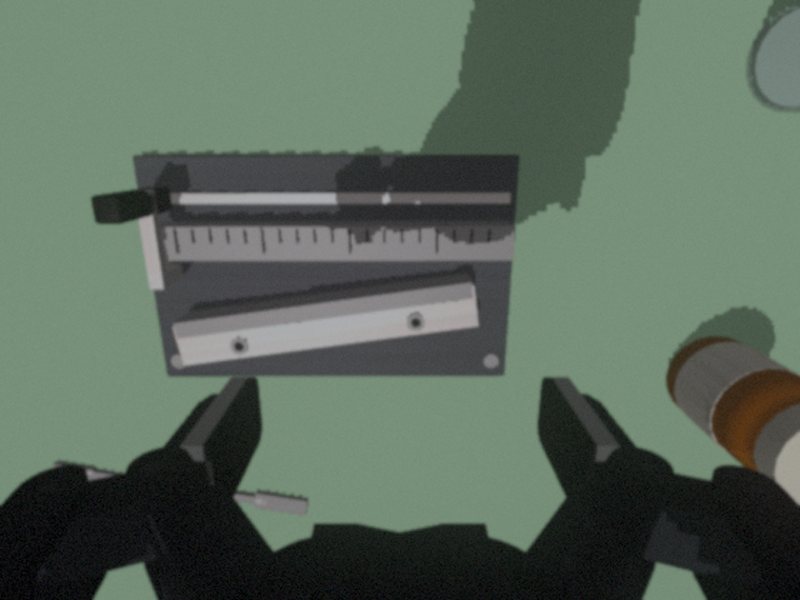

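View pics/r2.png

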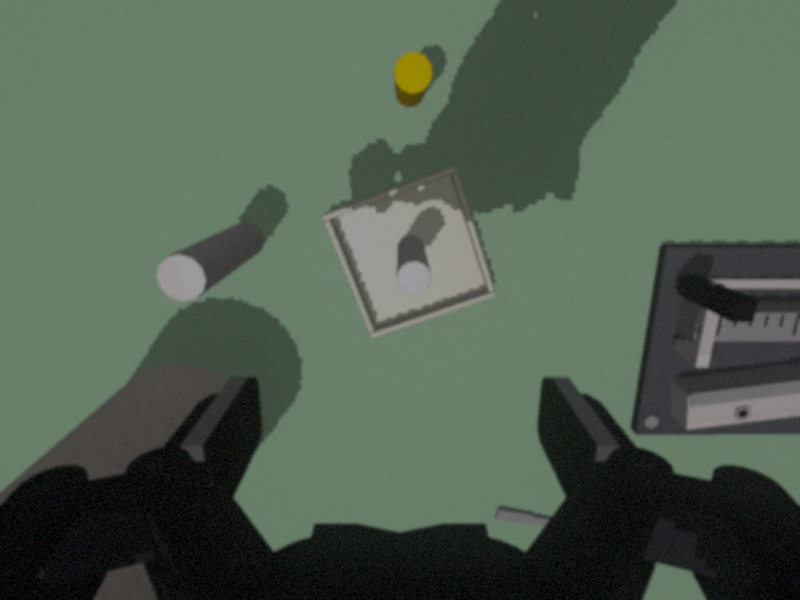

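The g1 view shows the plate with corners at (135,157), (518,156), (504,375), (168,374) and the fence's slot edge along row 261. The jaw runs from (173,323) to (475,290) and the cursor is parked at the left. The r2 view shows the rod's top disc at (414,277) in the tray, with the larger grey rod at (182,278) clear of the finger span.

Run:
```python
from h import *
ws=pickle.load(open('ws.pkl','rb'))
f=lambda x,y:np.array([x*.7,y*.7])
g1,g2,r1,r2=[ws[k] for k in('g1','g2','r1','r2')]
P=[back(g1,f(*p),10) for p in [(135,157),(518,156),(504,375),(168,374)]]
print('plate',np.round(P,1).tolist(),'ctr',np.mean(P,0).round(1))
ex=(P[1]-P[0])+(P[2]-P[3]); print('dir',ex/np.linalg.norm(ex), [np.linalg.norm(P[i]-P[i-1]).round(1) for i in range(4)])
c=np.mean(P,0)
for n,p,z in [('fenceL',(170,261),32),('fenceR',(512,261),32),('jawL',(175,324),32),('jawR',(472,283),32)]:
    X=back(g1,f(*p),z)-c; print(n,round(X@gx,1),round(X@gy,1))
# disc match
t=r2['img'][180:208,275:305].copy()
def match(a,tc,h,b,reg):
    t=a['img'][tc[1]-h:tc[1]+h+1,tc[0]-h:tc[0]+h+1]; m=cv2.matchTemplate(b['img'],t,cv2.TM_CCOEFF_NORMED)
    k=np.full_like(m,-1); x0,x1,y0,y1=reg; k[y0-h:y1-h,x0-h:x1-h]=m[y0-h:y1-h,x0-h:x1-h]
    _,v,_,l=cv2.minMaxLoc(k); return np.array(l)+h,v
p,v=match(r2,(290,194),15,r1,(190,270,150,230)); print('disc r1',p,v)
X=tri([(r2,(290,194)),(r1,p)]); print('rodtop tri',X.round(1), back(r2,(290,194),84).round(1),back(r1,p,84).round(1))
p,v=match(g1,tuple(f(148,207).astype(int)),9,g2,(100,260,100,200)); 
d,v2=match(g1,tuple(f(238,346).astype(int)),7,g2,(200,330,200,290)); print(p,v,d,v2,'jaw hole',tri([(g1,f(238,346).astype(int)),(g2,d)]).round(1))
# tray centre
for n in 'r1','r2':
    q=cv2.minAreaRect(np.argwhere(ws[n+'tray'][0]['pixels'])[:,::-1].astype(np.float32)); print(n,back(ws[n],q[0],12).round(1))
```

```text
plate [[527.1, -112.5, 10.0], [545.2, 114.1, 10.0], [688.2, 103.2, 10.0], [668.6, -125.0, 10.0]] ctr [607.3  -5.1  10. ]
dir [ 8.27720545e-02  9.96568506e-01 -1.24560763e-16] [np.float64(142.1), np.float64(227.3), np.float64(143.4), np.float64(229.0)]
fenceL -91.0 12.8
fenceR 109.1 13.2
jawL -93.5 -26.5
jawR 86.3 -0.3
disc r1 [208 152] 0.7761857509613037
rodtop tri [ 479.1 -278.5  167.9] [ 513.3 -284.3   84. ] [ 478.2 -289.9   84. ]
[231 128] 0.9017966389656067 [267 242] 0.9875115752220154 jaw hole [642.6 -64.8  33.3]
r1 [ 516.3 -286.6   12. ]
r2 [ 515.6 -284.6   12. ]
```

```bash
cat >> h.py <<'E'
G=np.array([607.3,-5.1,0.])   # plate centre as measured
def st(): o=arm.observe(); return np.array(o['tcp_pos']),np.array(o['force']),o['clock'],o
E
python3 - <<'E'
from h import *
ws=pickle.load(open('ws.pkl','rb'))
print('r1 expected disc',proj(ws['r1'],[513.3,-285,84]), 'foot',proj(ws['r1'],[513.3,-285,4]))
x,y=513.3,-285
arm.move_to([x,y,110],Rt); arm.move_linear([x,y,41],100); print(st()[:3])
arm.close_gripper(); p,f,c,o=st(); print(p,f,c,o['grip_width'],o['grasp_force'])
arm.move_linear([x,y,140],120); p,f,c,o=st(); print(p,f,c,o['grip_width'],o['grasp_force'])
e=G-gx*45-gy*3.2
arm.move_to([e[0],e[1],140],Rt); arm.sleep(.3); p,f,c,o=st(); print(p,f,c)
t=arm.capture('side'); save('chk',t); w=arm.capture('wrist')
a=t['img'][150:290,200:400,::-1]
cv2.imwrite('pics/chk.png',np.hstack([cv2.resize(a,(400,280)),cv2.resize(w['img'][:,:,::-1],(373,280))]))
E
```

```text
r1 expected disc [221.1743074  198.45187434] foot [234.88018751 176.16167883]
(array([ 513.78666338, -285.4568592 ,   41.55721425]), array([0.42983483, 1.1051318 , 0.21977633]), 7.9667)
[ 513.49751185 -285.20843973   41.29520694] [ 0.52497655 -0.07182203  2.2037631 ] 8.6 17.152244393847557 58.387112617492676
[ 512.71745712 -284.50912669  139.16380527] [-0.30715462  0.43816486 -1.54282472] 9.575 16.710492581084583 58.43917965888977
[606.46946356 -51.74852193 140.1565209 ] [ 0.36905976  0.33551517 -2.34124789] 10.8667
```

View pics/chk.png

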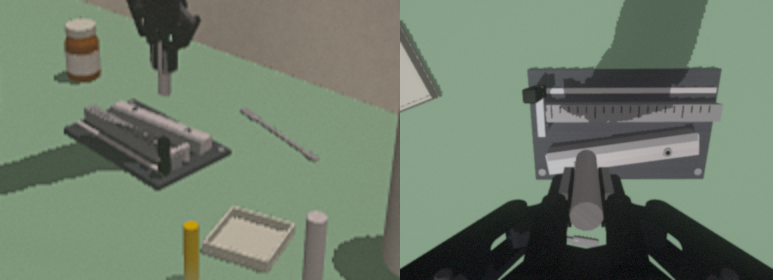

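The side and wrist views show the rod held upright in the fingers above the slot's wide end, and the tray is empty.

Run:
```python
from h import *
e=G-gx*45-gy*3.2
arm.move_linear([e[0],e[1],78],100); arm.sleep(.3); p,f,c,o=st(); print(p,f,c)
w=arm.capture('wrist')
cv2.imwrite('pics/chk2.png',cv2.resize(w['img'][60:300,150:430,::-1],(700,600),interpolation=cv2.INTER_CUBIC))
```

```text
[607.08375448 -50.16904971  78.55154373] [ 0.25079196  0.56962173 -0.52254013] 12.0333
```

View pics/chk2.png

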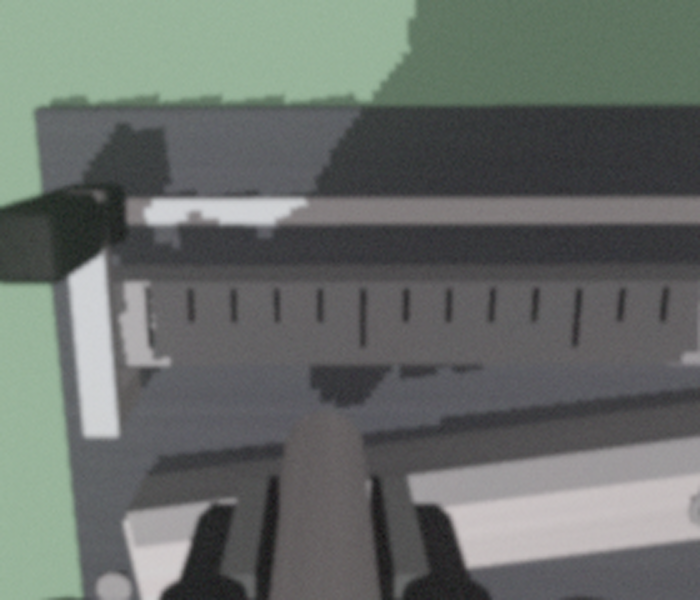

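Run:
```python
from h import *
w=arm.capture('wrist'); f=lambda x,y:(150+x*.4,60+y*.4)
for n,p,z in [('rod near',(325,405),41),('fence',(325,366),32),('fenceL',(170,363),32),('fenceR',(680,366),32),('jaw',(420,474),32),('jawL',(128,520),32),('tabTop',(25,245),70),('tongueTop corner',(119,437),40)]:
    X=back(w,f(*p),z)-G; print(n,round(X@gx,1),round(X@gy,1))
X=st()[0]-G; print('tcp',X@gx,X@gy)
```

```text
rod near -44.2 6.3
fence -44.2 12.9
fenceL -81.2 13.7
fenceR 40.7 13.0
jaw -20.5 -15.2
jawL -94.1 -28.0
tabTop -99.1 47.9
tongueTop corner -92.6 -2.1
tcp -44.97173080636996 -3.3726275821247635
```

```bash
cat >> h.py <<'E'
def rel(): # averaged pose and force in gauge axes
    P=[];F=[]
    for _ in range(6):
        p,f,c,o=st(); P.append(p-G);F.append(f); arm.sleep(.02)
    p=np.mean(P,0);f=np.mean(F,0)
    return np.array([p@gx,p@gy,p[2]]),np.array([f@gx,f@gy,f[2]]),np.std(F,0),o['clock']
def go(x,y,z,v): arm.move_linear(G+gx*x+gy*y+np.array([0,0,z]),v)
E
python3 - <<'E'
from h import *
np.set_printoptions(precision=2,suppress=True)
go(-45,-3.2,52,60); arm.sleep(.2); p,f0,s,c=rel(); print(p,f0,s,c)
for z in np.arange(50,44.9,-.5):
    go(-45,-3.2,z,20); arm.sleep(.1); p,f,s,c=rel(); print(z,p,f-f0,c)
    if f[2]-f0[2]>2.5 or np.abs(f-f0)[:2].max()>3: break
np.save('z.npy',[z])
E
```

```text
[-45.02  -3.53  52.38] [ 0.15 -0.25 -1.02] [0.39 0.61 0.42] 13.0
50.0 [-44.99  -3.19  49.99] [-0.23  0.4   0.13] 13.45
49.5 [-45.01  -3.19  49.49] [ 0.04  0.36 -0.12] 13.9
49.0 [-45.   -3.2  49. ] [-0.03  0.05  0.26] 14.35
48.5 [-45.   -3.2  48.5] [-0.66  0.36 -0.05] 14.8
48.0 [-45.    -3.19  48.  ] [-0.12  0.44  0.04] 15.25
47.5 [-44.99  -3.2   47.5 ] [-0.06  0.29  0.24] 15.7
47.0 [-45.01  -3.36  47.31] [0.05 1.07 3.77] 16.15
```

Run:
```python
from h import *
np.set_printoptions(precision=2,suppress=True)
go(-45,-3.2,47.5,20); arm.sleep(.1); p,f0,s,c=rel(); np.save('f0.npy',f0); print(p,f0,c)
x=-45
for d in [18,36,54,66,72]:
    go(-45+d,-3.2+d/14,47.5,50); arm.sleep(.05); p,f,s,c=rel(); print(d,p,f-f0,c)
    if np.abs(f-f0)[:2].max()>2.5: break
```

```text
[-45.    -3.18  47.33] [-0.14 -0.22 -0.48] 16.6
18 [-27.09  -1.83  47.46] [ 0.37 -0.   -0.32] 17.2583
36 [-9.19 -0.61 47.52] [-0.57  0.04 -0.72] 17.9167
54 [ 8.79  0.67 47.52] [ 0.15  0.62 -0.56] 18.575
66 [21.    1.53 47.5 ] [ 0.18 -0.21 -0.12] 19.1167
72 [27.12  1.96 47.48] [ 0.1   0.43 -0.52] 19.5333
```

```bash
cat >> h.py <<'E'
def relq(n=4):
    P=[];F=[]
    for _ in range(n):
        p,f,c,o=st(); P.append(p-G);F.append(f); arm.sleep(.02)
    p=np.mean(P,0);f=np.mean(F,0)
    return np.array([p@gx,p@gy,p[2]]),np.array([f@gx,f@gy,f[2]]),c
E
python3 - <<'E'
from h import *
np.set_printoptions(precision=2,suppress=True)
f0=np.load('f0.npy')
x,y=27,1.94
while y<6:
    y+=.3; go(x,y,47.5,15); arm.sleep(.04); p,f,c=relq(); f=f-f0; print('y',round(y,2),p,f,c)
    if f[1]<-1.5: break
E
```

```text
y 2.24 [26.91  2.24 47.52] [ 0.19  0.09 -0.49] 19.8917
y 2.54 [27.01  2.54 47.49] [ 0.13  0.3  -0.01] 20.25
y 2.84 [27.    2.84 47.5 ] [ 0.04  0.4  -0.69] 20.6083
y 3.14 [27.    3.14 47.51] [ 0.1  -0.05 -0.78] 20.9667
y 3.44 [27.01  3.46 47.49] [-0.28  0.65 -0.46] 21.325
y 3.74 [27.01  3.75 47.5 ] [ 0.31  0.26 -0.89] 21.6833
y 4.04 [26.99  4.02 47.51] [-0.08  0.37 -0.1 ] 22.0417
y 4.34 [27.    4.34 47.49] [-0.16  0.11 -0.69] 22.4
y 4.64 [27.    4.48 47.55] [-0.13 -0.67 -0.38] 22.7583
y 4.94 [27.    4.59 47.57] [ 0.02 -1.62 -1.57] 23.1167
```

Run:
```python
from h import *
np.set_printoptions(precision=2,suppress=True)
f0=np.load('f0.npy')
x,y=27,4.75; dx=1.
for i in range(30):
    x+=dx; go(x,y,47.5,15); arm.sleep(.04); p,f,c=relq(3); f=f-f0; print(round(x,2),round(y,2),p,f,round(c,2))
    if f[0]<-4.5 or abs(f[1])>5: break
    if f[0]<-1.5: dx=.3
    e=f[1]+1.0
    if dx<1 or abs(e)>1: y+=np.clip(.08*e,-.15,.15)
np.save('xy.npy',[x,y])
```

```text
28.0 4.75 [27.85  4.56 47.62] [-0.61 -1.31 -0.9 ] 23.46
29.0 4.75 [28.95  4.58 47.6 ] [-0.57 -1.4  -0.09] 23.8
30.0 4.75 [30.08  4.6  47.56] [-0.86 -1.55 -0.78] 24.14
31.0 4.75 [31.04  4.62 47.54] [-0.89 -2.01 -0.44] 24.48
32.0 4.67 [32.08  4.63 47.5 ] [-0.61 -2.04 -0.13] 24.82
33.0 4.59 [33.12  4.61 47.49] [-1.11 -1.9  -0.57] 25.17
34.0 4.59 [34.12  4.61 47.49] [-0.13 -2.2  -0.87] 25.51
35.0 4.49 [35.2   4.6  47.45] [-0.54 -1.51 -0.44] 25.85
36.0 4.49 [36.19  4.58 47.46] [-1.05 -1.18 -0.16] 26.19
37.0 4.49 [37.15  4.57 47.47] [-0.32 -1.14 -0.16] 26.53
38.0 4.49 [38.17  4.57 47.47] [-0.63 -0.86 -0.43] 26.88
39.0 4.49 [39.15  4.56 47.48] [ 0.   -1.33 -0.72] 27.22
40.0 4.49 [40.15  4.56 47.47] [-0.04 -0.74 -0.39] 27.56
41.0 4.49 [41.14  4.55 47.47] [-0.71 -0.8  -0.14] 27.9
42.0 4.49 [42.15  4.56 47.46] [-0.56 -0.6  -0.59] 28.24
43.0 4.49 [43.15  4.55 47.48] [-0.53 -0.96 -0.4 ] 28.58
44.0 4.49 [44.17  4.54 47.49] [-0.12 -0.56 -0.63] 28.93
45.0 4.49 [45.14  4.54 47.48] [ 0.34 -0.89 -0.3 ] 29.27
46.0 4.49 [46.13  4.53 47.48] [ 0.26 -0.17 -0.51] 29.61
47.0 4.49 [47.14  4.52 47.49] [ 0.43 -0.25 -0.76] 29.95
48.0 4.49 [48.13  4.51 47.49] [ 0.57 -0.69 -0.07] 30.29
49.0 4.49 [48.76  4.54 47.5 ] [-0.52 -0.15  0.01] 30.63
50.0 4.49 [49.09  4.56 47.48] [-2.99 -0.38 -0.17] 30.98
50.3 4.54 [49.35  4.56 47.5 ] [-4.54 -0.22 -0.58] 31.32
```

Run:
```python
from h import *
np.set_printoptions(precision=2,suppress=True)
f0=np.load('f0.npy'); x,y=np.load('xy.npy')
for i in range(8):
    p,f,c=relq(5); f=f-f0; print(round(x,2),round(y,2),p,f,round(c,2))
    if f[0]<-7.7 or abs(f[1])>4: break
    x+=.25; y+=np.clip(.05*(f[1]+.5),-.1,.1); go(x,y,47.5,10); arm.sleep(.08)
arm.sleep(.3); p,f,c=relq(8); print('hold',p,f-f0,c)
np.save('xy.npy',[x,y])
```

```text
50.3 4.54 [49.38  4.56 47.49] [-5.    0.13  0.18] 31.4
50.55 4.57 [49.5   4.58 47.48] [-5.73 -0.03 -0.15] 31.82
50.8 4.59 [49.57  4.58 47.48] [-5.8  -0.16 -0.47] 32.23
51.05 4.61 [49.63  4.56 47.49] [-5.32  0.08  0.19] 32.65
51.3 4.64 [49.69  4.6  47.47] [-6.25 -0.26 -0.28] 33.07
51.55 4.65 [49.76  4.59 47.48] [-6.22 -0.16 -0.36] 33.48
51.8 4.67 [49.81  4.6  47.47] [-6.37 -0.53 -0.04] 33.9
52.05 4.67 [49.89  4.61 47.47] [-6.96 -0.22 -0.42] 34.32
hold [49.95  4.6  47.48] [-7.12 -0.31 -0.43] 35.0833
```

Run:
```python
from h import *
np.set_printoptions(precision=2,suppress=True)
f0=np.load('f0.npy'); x,y=np.load('xy.npy')
arm.gripper_open(); arm.sleep(.4); p,f,c=relq(4); print(p,f-f0,c)
X=G+gx*x+gy*y
arm.move_linear(list(X[:2])+[125],100); 
w=arm.capture('wrist'); s=arm.capture('side'); pickle.dump((w,s),open('rel.pkl','wb'))
for d in arm.silhouettes(w,'rod_mid'): print(d['score'],d['xy'])
for d in arm.silhouettes(w,'cursor'): print('cur',d['score'],d['xy'])
cv2.imwrite('pics/rel.png',np.hstack([cv2.resize(w['img'][:,:,::-1],(480,360)),cv2.resize(s['img'][150:270,220:320,::-1],(300,360))]))
print(st()[2])
```

```text
[52.28  4.68 47.49] [0.29 0.24 0.77] 36.2167
0.59 [277.4, 226.9]
cur 0.66 [65.3, 164.9]
37.3583
```

View pics/rel.png

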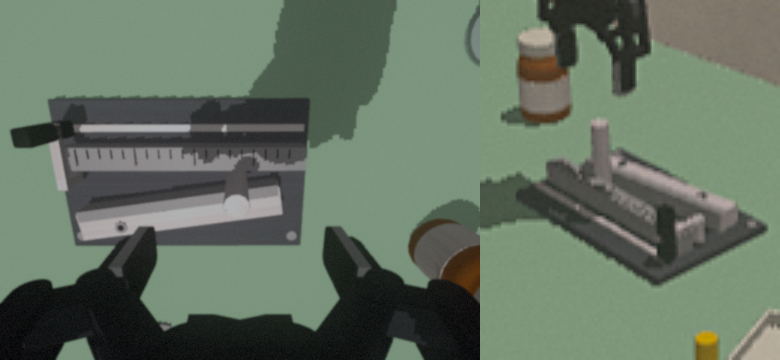

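The rod stands upright, wedged in the slot and free of the fingers. The cursor is still parked at the far left.

Run:
```python
from h import *
np.set_printoptions(precision=2,suppress=True)
Y=47
X=G+gx*-138+gy*Y
x0,y0=np.load('xy.npy'); go(x0,y0,140,120)
arm.move_to([X[0],X[1],140],Rt); arm.close_gripper(); go(-138,Y,45,120); arm.sleep(.3)
p,f0,s,c=rel(); print(p,f0,c); np.save('f1.npy',f0)
x=-138
while x<-95:
    x+=3; go(x,Y,45,25); arm.sleep(.05); p,f,c=relq(4); f=f-f0; print(round(x,1),p,f,round(c,2))
    if f[0]<-1.0 or abs(f[1])>3: break
```

```text
[-137.95   46.72   45.41] [-0.46 -0.26  0.74] 40.525
-135 [-134.85   47.01   44.97] [ 0.64  0.19 -1.07] 40.91
-132 [-131.91   46.99   44.99] [ 0.33 -0.03 -1.09] 41.29
-129 [-128.9    46.99   45.  ] [ 0.16  0.51 -0.92] 41.67
-126 [-125.91   46.98   45.  ] [ 0.6   0.18 -0.59] 42.06
-123 [-122.9    47.     44.99] [ 0.26  0.4  -0.79] 42.44
-120 [-119.9    46.99   45.  ] [ 0.15 -0.29 -0.92] 42.83
-117 [-116.88   46.99   45.  ] [ 0.38  0.71 -0.39] 43.21
-114 [-113.69   47.01   44.98] [ 0.05  0.3  -0.65] 43.59
-111 [-110.66   47.     44.99] [-0.27  0.51 -0.6 ] 43.98
-108 [-107.72   47.02   44.98] [ 0.32  0.41 -0.45] 44.36
-105 [-104.72   47.03   44.98] [ 0.53  0.37 -0.58] 44.74
-102 [-101.72   47.03   44.99] [-0.25  0.63 -0.27] 45.12
-99 [-98.7   47.01  44.98] [ 0.02  0.41 -0.53] 45.51
-96 [-95.71  47.01  44.99] [ 0.25  0.73 -0.83] 45.89
-93 [-92.71  47.    44.98] [ 0.02  0.74 -0.83] 46.27
```

Run:
```python
from h import *
s=arm.capture('side'); w=arm.capture('wrist')
for n,c in(('s',s),('w',w)):
    for d in arm.silhouettes(c,'cursor'): print(n,d['score'],d['xy'],d['pixels'].sum())
cv2.imwrite('pics/cur.png',np.hstack([cv2.resize(s['img'][150:270,220:340,::-1],(400,400)),cv2.resize(w['img'][50:330,200:480,::-1],(400,400))]))
```

```text
w 0.96 [325.8, 270.7] 2243
```

View pics/cur.png

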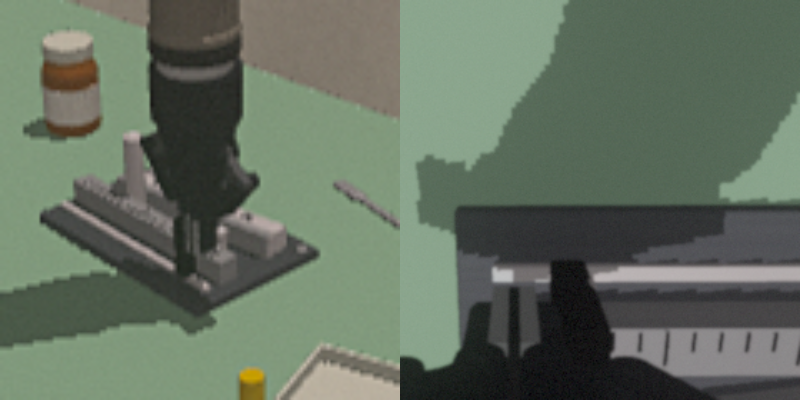

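Run:
```python
from h import *
w=arm.capture('wrist'); f=lambda x,y:(200+x*.7,50+y*.7)
for n,p,z in [('tab base rear?',(152,262),70),('tab top front?',(187,262),70),('rear z14',(152,262),14),('front z14',(187,262),14),('front right',(212,340),70),('finger front tip',(140,285),45),('finger rear tip',(90,285),45),('plate L',(57,208),10)]:
    X=back(w,f(*p),z)-G; print(n,round(X@gx,1),round(X@gy,1))
d=arm.silhouettes(w,'cursor')[0]['pixels']; r,c=np.nonzero(d); print(r.min(),r.max(),c.min(),c.max())
for rr in range(r.min(),r.max(),6): q=np.nonzero(d[rr])[0]; print(rr,q.min(),q.max(),end='; ')
print(proj(w,G+gx*-93+gy*47+np.array([0,0,45])))
```

```text
tab base rear? -82.0 74.6
tab top front? -72.6 74.6
rear z14 -77.1 52.2
front z14 -63.3 52.2
front right -64.4 51.0
finger front tip -83.5 56.5
finger rear tip -100.0 56.5
plate L -114.3 73.1
232 307 305 348
232 306 327; 238 305 331; 244 305 334; 250 305 337; 256 306 338; 262 307 340; 268 312 342; 274 313 345; 280 314 347; 286 315 348; 292 316 347; 298 321 347; 304 326 342; [277.88467648 267.63066762]
```

Run:
```python
from h import *
np.set_printoptions(precision=2,suppress=True)
f0=np.load('f1.npy'); Y=47
for x in [-70,-40,-15,0]:
    go(x,Y,45,50); arm.sleep(.05); p,f,c=relq(4); f=f-f0; print(round(x,1),p,f,round(c,2))
    if f[0]<-2: break
else:
    fb=f[0]
    while x<22:
        x+=.5; go(x,Y,45,15); arm.sleep(.05); p,f,c=relq(3); f=f-f0; print(round(x,2),p,f,round(c,2))
        if f[0]<fb-1.8: break
np.save('xc.npy',[x])
```

```text
-70 [-69.63  47.03  44.97] [ 0.37 -0.18 -0.72] 47.3
-40 [-39.8   46.95  44.97] [ 0.03  0.12 -0.97] 48.17
-15 [-14.7   47.01  44.96] [ 0.72  0.25 -0.39] 48.93
0 [ 0.46 47.   44.96] [ 0.45 -0.01 -0.5 ] 49.5
0.5 [ 0.45 46.99 45.01] [ 0.75  0.22 -0.55] 49.85
1.0 [ 1.01 47.   44.99] [ 0.66  0.32 -0.33] 50.2
1.5 [ 1.52 46.99 45.01] [ 0.73  0.23 -0.6 ] 50.55
2.0 [ 1.84 47.01 45.01] [-0.4   0.11 -0.88] 50.9
2.5 [ 2.16 47.02 45.  ] [-1.33  0.78 -0.62] 51.25
3.0 [ 2.99 47.   45.01] [-0.62  0.84 -0.66] 51.6
3.5 [ 3.59 47.   45.01] [-1.15  0.06 -0.2 ] 51.95
4.0 [ 4.08 47.   45.  ] [-0.86  0.52 -0.1 ] 52.3
4.5 [ 4.56 47.01 44.99] [-0.65  0.1  -0.68] 52.65
5.0 [ 5.05 47.01 44.99] [-1.15  0.53 -0.31] 53.0
5.5 [ 5.55 47.01 45.  ] [-0.98  0.17  0.06] 53.35
6.0 [ 6.07 46.99 45.  ] [-1.15  0.73 -0.53] 53.7
6.5 [ 6.55 47.01 44.99] [-0.77  0.66 -0.5 ] 54.05
7.0 [ 7.05 47.01 45.  ] [-0.99  0.76 -0.35] 54.4
7.5 [ 7.55 47.   45.  ] [-0.9   0.72 -0.23] 54.75
8.0 [ 8.06 47.02 45.  ] [-0.95  0.54 -0.46] 55.1
8.5 [ 8.55 47.01 44.99] [-0.77  0.61 -0.44] 55.45
9.0 [ 9.05 47.01 44.98] [-0.77  1.09 -0.15] 55.8
9.5 [ 9.56 46.99 45.01] [-0.81  0.23 -0.25] 56.15
10.0 [10.05 47.02 44.99] [-1.05  0.56 -0.24] 56.5
10.5 [10.54 47.01 45.  ] [-0.92  0.6  -0.14] 56.85
11.0 [11.06 47.   45.  ] [-1.12  0.56 -0.48] 57.2
11.5 [11.56 47.01 44.99] [-0.58  0.84 -0.75] 57.55
12.0 [12.06 47.01 45.  ] [-1.02  0.55  0.23] 57.9
12.5 [12.55 47.02 44.99] [-0.77  0.64 -0.55] 58.25
13.0 [12.69 47.01 45.01] [-1.86  0.73 -0.19] 58.6
```

Run:
```python
from h import *
np.set_printoptions(precision=2,suppress=True)
f0=np.load('f1.npy'); Y=47; x=13.
for i in range(4):
    x+=.4; go(x,Y,45,15); arm.sleep(.05); p,f,c=relq(3); f=f-f0; print(round(x,2),p,f,round(c,2))
    if f[0]<-3: break
w=arm.capture('wrist'); s=arm.capture('side')
cv2.imwrite('pics/fin.png',np.hstack([cv2.resize(s['img'][150:250,220:320,::-1],(400,400)),cv2.resize(w['img'][130:410,200:480,::-1],(400,400))]))
```

```text
13.4 [12.8  47.02 45.  ] [-3.72  0.85 -0.11] 58.95
```

View pics/fin.png

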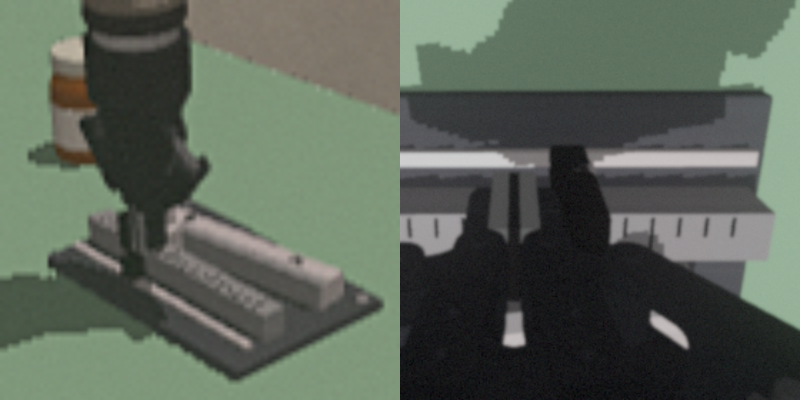

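Run:
```python
from h import *
go(5,47,45,20); go(-25,47,45,60); arm.sleep(.2)
w=arm.capture('wrist'); s=arm.capture('side')
for n,c in(('w',w),('s',s)):
    for q in('rod_mid','cursor'):
        for d in arm.silhouettes(c,q): print(n,q,round(d['score'],2),np.round(d['xy']),d['pixels'].sum())
cv2.imwrite('pics/end.png',np.hstack([cv2.resize(s['img'][150:250,220:320,::-1],(400,400)),cv2.resize(w['img'][130:410,280:560,::-1],(400,400))]))
print(st()[2])
```

```text
w rod_mid 0.89 [422. 323.] 424
w cursor 0.92 [403. 276.] 3606
s rod_mid 0.88 [358. 276.] 395
s rod_mid 0.49 [297. 278.] 237
s cursor 0.52 [250. 209.] 108
60.7833
```

View pics/end.png

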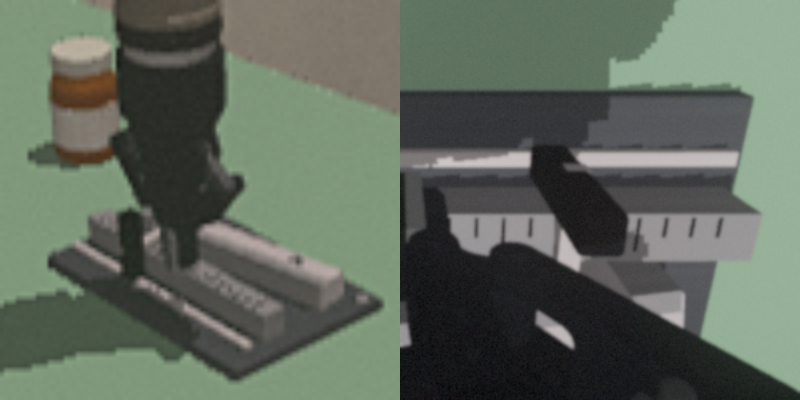

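The fingers are clear of the cursor. Its tab is at (580,210) with the tongue up against the rod, and the rod is still standing.

```bash
python3 -c "
from h import *
print(arm.sign_off(), st()[2])"
```

```text
the job is handed in; nothing more can be done
the job is handed in; nothing more can be done
```

I handed the job in at about 61 s. The rod was wedged upright (pressed with about 7 N, a little under a kilogram), released, and the cursor's tongue brought up against it; the wall forces were not measured directly, and no verdict came back.

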